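# Stand the dried divider boards on edge in the rack

## Robot

A 6-joint arm with a two-finger parallel gripper is mounted at the origin on the work surface. World frame = base frame: x ahead of the robot, y to its left, z up, the work surface at z = 0. Lengths are in m, angles in degrees, forces in N, time in s.
With the tool pointing down it reaches from about 0.35 to 0.875 m from the base axis. Payload 4.2 kg.
Tool frame: the origin (TCP) lies at the very end of the fingers, on their centre line; the grasp point (between the pads) lies 19 mm behind it; z points along the fingers, y is the line along which they close (so a half turn about z gives the same grasp; the last joint's range is limited). The gripper opens to 87 mm and grips with 3 to 60 N. Pads are 19 mm wide; open, the fingers measure 117 mm over their backs; the gripper's body (75 mm by 190 mm) begins 51 mm behind the grasp point.
Start: joints at [78.816, 22.042, 0.453, 0, -68.411, -14.817], TCP at [0.274, 0.562, 0.223] pointing down, gripper open.
Joint ranges: [-179.83, 179.83], [-69.29, 118.12], [-61.27, 80.66], [-181.25, 117.63], [-171.15, -9.14], [-177.46, 177.46]. Speed limits (degrees/s): [159.86, 159.86, 180, 180, 180, 180].

## Interface

Orientations are given as a 3x3 rotation matrix whose columns are the frame's x, y, z axes.
In Python, from station import monitor, cams, ticket gives the robot as it stands.
- The arm moves only by the tool drive_tool, never from a script. Its argument "moves" is a list of rows, each an object with "delta_pos": the shift along the tool's x, y, z in mm, a list of three; "turn": the turn about the tool's z in rad; "claw": the opening, from 0 (shut) to 1 (fully open). A call has 1 to 12 rows; each row shifts and turns the commanded pose from where the row before left it, along the tool's axes as they then stand; what a row does not reach is not made up. A row lasts 1/8 s, in which the tool goes at most 62.5 mm and 10.7 degrees, less where a joint would pass 70% of its speed; a pose out of reach is approached as far as the arm can. A call is refused whole if a number of a shift passes 62.5 or a number of a turn 0.188, either way. A call with a gripper value outside its range is refused whole. The fingers move at their own pace and stop on an object; the grip force is fixed at half the most. Time passes only in rows, so rows that do not move let the fingers close. It gives the time, the measured TCP pose, the force, the opening and the grip force at its end, in the units of the state.
- monitor.sense(): the state, without advancing time (a new reading comes with each control period).
- cams.capture(name): name is "side" or "top" or "wrist"; returns a dict with "color" (400x640x3 uint8, red, green, blue), "range_z" (400x640 float32, m along the optical axis (not along the pixel's ray), 0 where there is no reading), "vertical_fov" (degrees; the focal length in pixels is half the picture's height over the tangent of half this angle, whatever the lens; pixels are square), "cx", "cy" (the principal point, pixels), "dist" ([k1, k2, p1, p2, k3] as OpenCV has them; the pictures are not rectified), "extrinsics" (4x4, takes a point from camera to world coordinates). Camera axes: x right, y down, z forward; pixel columns grow to the right and rows downward; lengths in m; the calibration is good to about 2 mm. A picture is of the moment at which its call begins.
- ticket.finish_job(): hands the job in; it is judged then, once.
The state is a dict: "time_s": time; "joints": joint angles; "joint_velocities": joint speeds; "effort": joint torques, N m; "tcp_pos": TCP position; "ee_rot": TCP orientation; "wrist_force": force on the tool from outside, world axes, zero at the start; "moment": the same for the moment, N m; "gripper_width": opening from 0.0 (shut) to 1.0 (fully open); "gripper_force": force on a finger pad.
Only numpy, scipy, OpenCV 4.12 (cv2) and the standard library are available. Lean on these libraries where they do the work, as an engineer would, in place of code of your own. Each camera call takes 0.05 s, during which the arm holds its last target. There are 200 camera calls.

## Task

The oil on the two drawer divider boards has dried: take each from its slanted stand and stand it upright on its long edge in the rack slot made for its length, the long board in the longest slot and the short board in the shortest. Lower them gently to the bottom of the slots, do not drop them, and let go. Leave the board that already stands in the middle slot there, and do not disturb the hardware lying around.

Things in the scene. Friction and masses are not known exactly. Their poses are not given: they have to be found in the camera images.
- long_board_centre (a point): centre (half-way up) of the longer of the two leaning plywood drawer divider boards: 140 mm long, 100 high, 10 thick, about 98 g. x through its thickness, y along its length, z up its height. At the start it leans on either stand, z 25 degrees from vertical, top towards the robot's side. Only its lower 55 mm is backed by the stand; the upper 45 mm is free on both faces, to be pinched.
- short_board_centre (a point): centre (half-way up) of the shorter of the two leaning plywood drawer divider boards: 90 mm long, 100 high, 10 thick, about 63 g. x through its thickness, y along its length, z up its height. At the start it leans on either stand, z 25 degrees from vertical, top towards the robot's side. Only its lower 55 mm is backed by the stand; the upper 45 mm is free on both faces, to be pinched.
- mid_board_centre (a point): centre of a third such board, 115 mm long, 100 mm high, 10 mm thick, already standing upright in the rack's middle slot; loose, stays there
- long_slot (a point): floor centre of the fixed wooden rack's longest slot (for the 140 mm board), 8 mm above the table: 13 mm wide, 154 mm long, closed ends. x across it, away from the robot; y along it; z up. Rack top 34 mm above this floor; mouth rounded (6 mm radius) to 25 mm wide. A seated board's centre is 50 mm above this point. Slots are 47 mm apart: long, middle, short along +x.
- mid_slot (a point): floor centre of the fixed wooden rack's middle slot (already taken by the 115 mm board), 8 mm above the table: 13 mm wide, 129 mm long, closed ends. x across it, away from the robot; y along it; z up. Rack top 34 mm above this floor; mouth rounded (6 mm radius) to 25 mm wide. A seated board's centre is 50 mm above this point. Slots are 47 mm apart: long, middle, short along +x.
- short_slot (a point): floor centre of the fixed wooden rack's shortest slot (for the 90 mm board), 8 mm above the table: 13 mm wide, 104 mm long, closed ends. x across it, away from the robot; y along it; z up. Rack top 34 mm above this floor; mouth rounded (6 mm radius) to 25 mm wide. A seated board's centre is 50 mm above this point. Slots are 47 mm apart: long, middle, short along +x.
- stand_a: fixed grey slanted stand, 80 mm wide, on which one of the two boards leans. Origin on the table under the middle of the board's lower edge, which rests 20 mm up, behind a 6 mm lip with 7 mm of play in thickness. y along the board's length, z up, x level, away from the side to which the top leans. Back plate 55 mm high along the board.
- stand_b: fixed grey slanted stand, 80 mm wide, on which one of the two boards leans. Origin on the table under the middle of the board's lower edge, which rests 20 mm up, behind a 6 mm lip with 7 mm of play in thickness. y along the board's length, z up, x level, away from the side to which the top leans. Back plate 55 mm high along the board.
- long_board: the same long board, origin at the middle of its lower edge
- short_board: the same short board, origin at the middle of its lower edge
- mid_board: the board in the middle slot, origin at the middle of its lower edge
- leg_a_centre (a point): centre of a tapered stainless steel furniture leg standing on its 56 mm square mounting plate, 120 mm tall; bystander, leave alone
- leg_b_centre (a point): centre of the second such furniture leg; bystander, leave alone
- bit_tray_centre (a point): centre of a blue magnetic bit tray, 90 x 140 x 22 mm; bystander, leave alone
- pin_tube_centre (a point): centre of an upright clear plastic tube of shelf pins with a white twist cap, 36 mm across, 95 mm tall; bystander, leave alone
Not all that is in view belongs to the job. Leave any black or green look-alike of the part that bears long_slot alone.

How it is judged (in metres and radians):
At the end, for the whole second after the job is handed in: Each board (long, short, middle) stands in the slot of its length: centre 45-54 mm above the slot floor, within 8 mm of the slot middle across and 12 mm along, 0.15 rad of vertical, 0.12 rad of the slot direction, at rest (under 0.02 m/s) (x of long_board_centre in the frame of long_slot between -0.008 and 0.008 m and y of long_board_centre in the frame of long_slot between -0.012 and 0.012 m and z of long_board_centre in the frame of long_slot between 0.045 and 0.054 m and angle between the z axis of long_board_centre and the z axis of long_slot, either way round below 0.15 rad and angle between the y axis of long_board_centre and the y axis of long_slot, either way round below 0.12 rad and linear speed of each of long_board, short_board, mid_board below 0.02 m/s and x of short_board_centre in the frame of short_slot between -0.008 and 0.008 m and y of short_board_centre in the frame of short_slot between -0.012 and 0.012 m and z of short_board_centre in the frame of short_slot between 0.045 and 0.054 m and angle between the z axis of short_board_centre and the z axis of short_slot, either way round below 0.15 rad and angle between the y axis of short_board_centre and the y axis of short_slot, either way round below 0.12 rad and x of mid_board_centre in the frame of mid_slot between -0.008 and 0.008 m and y of mid_board_centre in the frame of mid_slot between -0.012 and 0.012 m and z of mid_board_centre in the frame of mid_slot between 0.045 and 0.054 m and angle between the z axis of mid_board_centre and the z axis of mid_slot, either way round below 0.15 rad and angle between the y axis of mid_board_centre and the y axis of mid_slot, either way round below 0.12 rad); the robot touches nothing.
It fails at once if the long board is dropped: it moves faster than 0.3 m/s while its lower edge is in its slot, under 20 mm from the slot's floor (x of long_board_centre in the frame of long_slot between -0.012 and 0.012 m and y of long_board_centre in the frame of long_slot between -0.02 and 0.02 m and z of long_board_centre in the frame of long_slot below 0.07 m and linear speed of long_board above 0.3 m/s).
It fails at once if the short board is dropped: it moves faster than 0.3 m/s while its lower edge is in its slot, under 20 mm from the slot's floor (x of short_board_centre in the frame of short_slot between -0.012 and 0.012 m and y of short_board_centre in the frame of short_slot between -0.02 and 0.02 m and z of short_board_centre in the frame of short_slot below 0.07 m and linear speed of short_board above 0.3 m/s).
It fails at once if the middle board is pulled out or knocked out of its slot (moved over 25 mm) (distance of mid_board_centre from where it was at the start of the episode above 0.025 m).
It fails at once if a furniture leg, the bit tray or the pin tube is moved over 30 mm (distance of any of leg_a_centre, leg_b_centre, bit_tray_centre, pin_tube_centre from where it was at the start of the episode above 0.03 m).
It also fails if it takes over 72 s, if anything falls off the work surface, if the arm or the gripper's body presses on something with over 40 N, if the wrist force passes 120 N, or if a joint passes its speed limit or range.

## Working session

There is one attempt and no reset: what is moved stays moved. The work goes in short steps, Python scripts to look and compute and a tool call to move; the robot and the scene stay as the last step left them, time stands still between calls to the robot, and variables do not carry over. Pictures are saved under pics/ and viewed, at most 10 in all, crops included, and the job is handed in when it is done.

Besides the shell and the picture viewer there is one more tool, called after "Request:" as name(argument=value, ...), one argument or row to a line, values as JSON. drive_tool: Moves the arm, as the interface text tells. Its arguments: {"type":"object","properties":{"moves":{"type":"array","items":{"type":"object","properties":{"delta_pos":{"type":"array","items":{"type":"number"}},"turn":{"type":"number"},"claw":{"type":"number"}}}}},"required":["moves"]}

```bash
mkdir -p pics; ls; cat > h.py <<'E'
import numpy as np, cv2
from station import monitor, cams, ticket
def cap(n):
    c=cams.capture(n); f=200/np.tan(np.radians(c["vertical_fov"])/2)
    c["K"]=np.array([[f,0,c["cx"]],[0,f,c["cy"]],[0,0,1.]]); c["D"]=np.array(c["dist"],float); c["E"]=np.array(c["extrinsics"]); return c
def cloud(c):
    v,u=np.mgrid[0:400,0:640]; p=np.stack([u.ravel(),v.ravel()],1).astype(np.float32)[:,None]
    n=cv2.undistortPoints(p,c["K"],c["D"])[:,0].astype(float); z=c["range_z"].ravel()
    P=np.c_[n*z[:,None],z]@c["E"][:3,:3].T+c["E"][:3,3]; P[z<=0]=np.nan
    return P.reshape(400,640,3)
def onplane(c,px,h):
    n=cv2.undistortPoints(np.array(px,np.float32).reshape(-1,1,2),c["K"],c["D"])[:,0]
    d=np.c_[n,np.ones(len(n))]@c["E"][:3,:3].T; o=c["E"][:3,3]
    return o+d*((h-o[2])/d[:,2])[:,None]
def save(n,im): cv2.imwrite("pics/"+n+".png",im[:,:,::-1])
E
python3 - <<'E'
from h import *
s=monitor.sense(); print(s)
t=cap("top"); sd=cap("side")
for n,c in(("top",t),("side",sd)): save(n,c["color"]); print(n,c["E"].round(3).tolist(),c["K"][0,0],c["D"]); np.save(n+"_P.npy",cloud(c))
E
```

```text
pics
{'time_s': 0.0, 'joints': array([ 7.88163337e+01,  2.20900899e+01,  3.77377552e-01, -2.97465725e-02,
       -6.84112531e+01, -1.48169582e+01]), 'joint_velocities': array([ 0.07191004, -0.03039921, -0.02424887, -0.02509432,  0.10132291,
        0.00934539]), 'effort': array([-1.22240685e-04, -3.90663028e+01,  1.87395161e+01,  4.21988279e+00,
        1.09331799e-02, -1.92026441e-04]), 'tcp_pos': array([0.27369493, 0.56119064, 0.22144832]), 'ee_rot': array([[ 8.98705319e-01, -4.38552108e-01, -8.93219429e-04],
       [-4.38553009e-01, -8.98703033e-01, -2.02883887e-03],
       [ 8.70125543e-05,  2.21505235e-03, -9.99997543e-01]]), 'wrist_force': array([0.51276263, 0.65545404, 0.22346197]), 'moment': array([ 0.00501696,  0.03084981, -0.02138994]), 'gripper_force': 0.0, 'gripper_width': 0.9967807106635291}
top [[-0.017, -0.999, 0.046, 0.533], [-0.999, 0.016, -0.034, 0.095], [0.034, -0.047, -0.998, 0.934], [0.0, 0.0, 0.0, 1.0]] 386.4373109756916 [-0.04422335  0.          0.          0.          0.        ]
side [[0.731, -0.349, 0.586, 0.026], [-0.682, -0.384, 0.623, -0.516], [0.007, -0.855, -0.519, 0.566], [0.0, 0.0, 0.0, 1.0]] 420.8885542890052 [-0.02090497  0.          0.          0.          0.        ]
```

View pics/top.png

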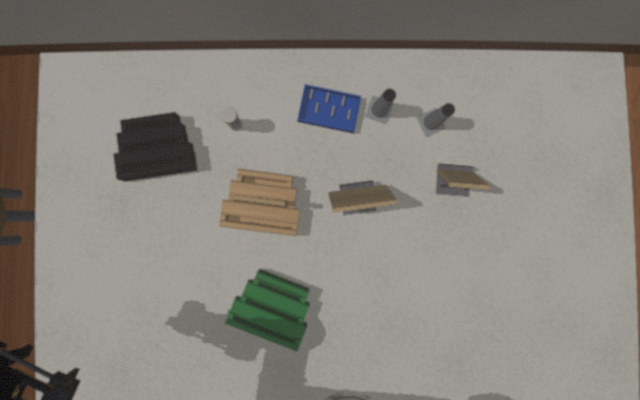

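View pics/side.png

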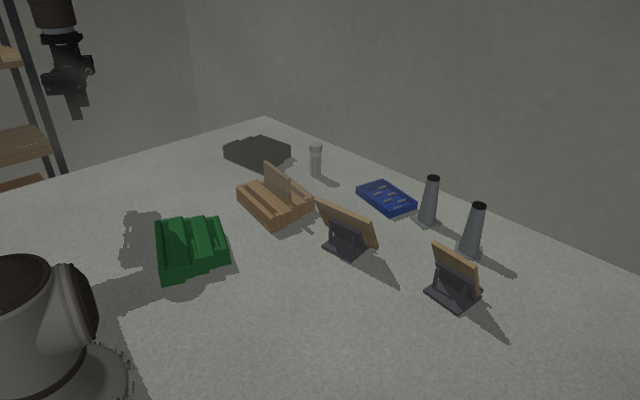

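Top view: wooden rack at (260,203), next to look-alikes in black (155,147) and green (270,310). Only the wooden one fits, because it already holds the 115 mm board. The longer leaning board is at (363,197) and the shorter at (463,178). Next I'll confirm with a crop and measure.

```bash
python3 - <<'E'
from h import *
t=cap("top");s=cap("side")
im=np.hstack([cv2.resize(t["color"][150:250,200:350],None,fx=2.6,fy=2.6,interpolation=cv2.INTER_CUBIC),cv2.resize(s["color"][150:250,225:375],None,fx=2.6,fy=2.6,interpolation=cv2.INTER_CUBIC)])
im2=np.hstack([cv2.resize(t["color"][140:240,350:500],None,fx=2.6,fy=2.6,interpolation=cv2.INTER_CUBIC),cv2.resize(s["color"][220:320,375:525],None,fx=2.6,fy=2.6,interpolation=cv2.INTER_CUBIC)])
save("crop",np.vstack([im,im2]))
for n,c in(("top",t),("side",s)):
    P=cloud(c); hsv=cv2.cvtColor(c["color"],cv2.COLOR_RGB2HSV)
    m=((hsv[...,0]>6)&(hsv[...,0]<22)&(hsv[...,1]>70)&(hsv[...,2]>50)).astype(np.uint8)
    m&=(np.nan_to_num(P[...,2])>0.008).astype(np.uint8)
    k,l,st,ce=cv2.connectedComponentsWithStats(m)
    for i in range(1,k):
        if st[i,4]<150: continue
        Q=P[l==i]; Q=Q[~np.isnan(Q[:,0])]
        print(n,i,st[i].tolist(),ce[i].round(1),"z",np.percentile(Q[:,2],[2,25,50,75,98]).round(3),"x",np.percentile(Q[:,0],[1,50,99]).round(3),"y",np.percentile(Q[:,1],[1,50,99]).round(3))
        np.save(f"{n}_{i}.npy",Q)
        # plane fit (ransac)
        rng=np.random.default_rng(0);best=None
        for _ in range(300):
            a=Q[rng.choice(len(Q),3,0)];nn=np.cross(a[1]-a[0],a[2]-a[0]);nn/=np.linalg.norm(nn)+1e-12
            inl=abs((Q-a[0])@nn)<.003
            if best is None or inl.sum()>best.sum():best=inl
        R=Q[best];nn=np.linalg.svd(R-R.mean(0))[2][2]
        print("   plane",best.mean().round(2),nn.round(3),R.mean(0).round(4),"resid",((R-R.mean(0))@nn).std().round(4))
P=cloud(t);q=P[60:380,50:600].reshape(-1,3);print("table z",np.nanmedian(q[:,2]))
E
```

```text
top 1 [220, 170, 79, 65, 3515] [260.8 202.6] z [0.009 0.039 0.041 0.042 0.108] x [0.498 0.564 0.637] y [0.115 0.194 0.284]
   plane 0.77 [-0.001 -0.003 -1.   ] [0.5658 0.1947 0.0408] resid 0.0014
top 20 [447, 177, 42, 12, 210] [466.4 184.2] z [0.087 0.108 0.11  0.112 0.114] x [0.588 0.596 0.613] y [-0.306 -0.259 -0.22 ]
   plane 0.77 [-0.01   0.003 -1.   ] [ 0.5949 -0.2616  0.1105] resid 0.0016
top 31 [330, 187, 67, 24, 725] [360.3 200. ] z [0.033 0.063 0.097 0.109 0.113] x [0.545 0.564 0.596] y [-0.099 -0.027  0.033]
   plane 0.91 [-0.892 -0.105 -0.44 ] [ 0.5686 -0.0273  0.0836] resid 0.0012
side 1 [0, 45, 25, 24, 419] [ 9.3 57.6] z [0.156 0.171 0.176 0.178 0.181] x [0.26  0.314 0.352] y [1.492 1.555 1.884]
   plane 0.66 [ 0.022 -0.008 -1.   ] [0.3168 1.6446 0.1774] resid 0.0013
side 9 [236, 180, 136, 52, 2530] [280.5 204.2] z [0.01  0.029 0.04  0.042 0.111] x [0.49  0.541 0.63 ] y [-0.092  0.15   0.284]
   plane 0.46 [ 0.007 -0.002 -1.   ] [0.5492 0.1797 0.0408] resid 0.0014
side 21 [358, 228, 21, 22, 196] [369.3 239.3] z [0.023 0.038 0.05  0.063 0.077] x [0.568 0.584 0.601] y [-0.103 -0.092 -0.072]
   plane 0.9 [-0.886 -0.161 -0.434] [ 0.5829 -0.0894  0.0503] resid 0.0011
side 23 [432, 240, 48, 57, 791] [456.6 262.7] z [0.034 0.08  0.096 0.109 0.113] x [0.587 0.597 0.627] y [-0.312 -0.274 -0.223]
   plane 0.87 [ 0.92  -0.074  0.384] [ 0.5979 -0.2707  0.093 ] resid 0.0014
table z -0.0004062723378702726
```

View pics/crop.png

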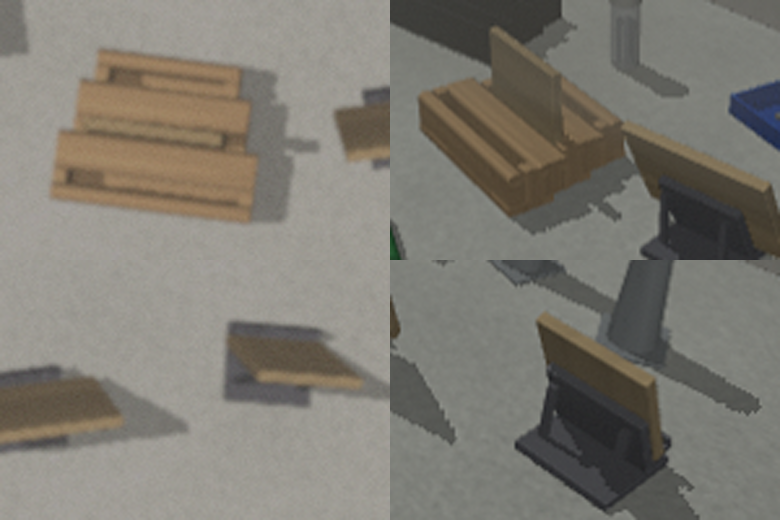

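The crop shows the wooden rack with its middle board standing. Its longest slot is on the robot's side, and the shortest is on the far side. Next I'll measure the rack frame and the board poses.

```bash
python3 - <<'E'
from h import *
for n,i in(("top",1),("side",9)):
    Q=np.load(f"{n}_{i}.npy")
    T=Q[(abs(Q[:,2]-.041)<.004)&(Q[:,1]>.09)]
    # yaw from the mid board top edge
    M=Q[(Q[:,2]>.1)&(Q[:,1]>.09)]
    rm=cv2.minAreaRect((M[:,:2]*1000).astype(np.float32))
    rr=cv2.minAreaRect((T[:,:2]*1000).astype(np.float32)); print(n,"midtop",rm,"rack",rr, np.linalg.svd(M[:,:2]-M[:,:2].mean(0))[2][0])
    dy=np.linalg.svd(M[:,:2]-M[:,:2].mean(0))[2][0]; dy*=np.sign(dy[1])
    for yaw in np.radians([3,4,5,6,7,8,9]):
        pass
    # yaw by sharpest x-profile
    best=None
    for a in np.radians(np.arange(-12,12.1,.5)):
        u=T[:,0]*np.cos(a)+T[:,1]*np.sin(a); h=np.histogram(u,np.arange(u.min(),u.max()+.002,.002))[0]
        sc=(h.astype(float)**2).sum()
        if best is None or sc>best[0]: best=(sc,a)
    a=best[1];ex=np.array([np.cos(a),np.sin(a)]);ey=np.array([-ex[1],ex[0]])
    u=T[:,:2]@ex;v=T[:,:2]@ey
    print("yaw",np.degrees(a)); b=np.arange(u.min(),u.max()+.003,.003)
    for k in range(len(b)-1):
        s=(u>=b[k])&(u<b[k+1])
        if s.any(): print(round(b[k]*1e3,1),s.sum(),v[s].min().round(4),v[s].max().round(4))
for n,i in(("top",31),("side",21),("top",20),("side",23)):
    Q=np.load(f"{n}_{i}.npy"); R=Q[Q[:,2]>Q[:,2].max()-.012]
    r=cv2.minAreaRect((R[:,:2]*1000).astype(np.float32)); print(n,i,"topedge",R.mean(0).round(4),r, "zmax",np.percentile(Q[:,2],99.5))
Q=np.r_[np.load("top_31.npy")];print("long y-range",np.percentile(Q[:,1],[.3,99.7]))
E
```

```text
top midtop ((569.04736328125, 193.14605712890625), (114.10443878173828, 10.0556640625), 81.85186004638672) rack ((569.4996337890625, 194.44552612304688), (175.9141845703125, 134.509033203125), 81.54203033447266) [0.14167686 0.98991296]
yaw -8.5
467.2 95 0.1892 0.3629
470.2 98 0.1894 0.3632
473.2 100 0.1898 0.3635
476.2 100 0.19 0.3638
479.2 38 0.1907 0.3622
482.2 13 0.1887 0.3622
485.2 12 0.189 0.3607
488.2 13 0.1893 0.3633
491.2 19 0.1899 0.3634
494.2 95 0.1902 0.3644
497.2 98 0.1885 0.3623
500.2 99 0.1889 0.3627
503.2 99 0.1891 0.3625
506.2 100 0.1894 0.3632
509.2 98 0.1901 0.3644
512.2 98 0.1904 0.3624
515.2 95 0.1906 0.3625
518.2 100 0.1887 0.3632
521.2 97 0.1893 0.3636
524.2 89 0.1897 0.3567
527.2 18 0.2016 0.3504
530.2 12 0.202 0.3509
533.2 8 0.2026 0.3514
536.2 12 0.2029 0.3513
539.2 24 0.2032 0.35
542.2 86 0.2015 0.3507
545.2 82 0.2018 0.3505
548.2 85 0.2021 0.3509
551.2 86 0.2025 0.3512
554.2 86 0.2004 0.3518
557.2 83 0.2011 0.352
560.2 88 0.2014 0.3504
563.2 86 0.2018 0.3508
566.2 83 0.2023 0.3511
569.2 77 0.2026 0.3498
572.2 48 0.203 0.3476
575.2 14 0.215 0.3385
578.2 12 0
[... 1507 characters left out ...]
22660255432129) zmax 0.11364324811623516
side 21 topedge [ 0.5728 -0.0892  0.0722] ((571.846435546875, -88.1754379272461), (7.353330612182617, 34.42110824584961), 20.05413246154785) zmax 0.07797450846047485
top 20 topedge [ 0.5953 -0.2611  0.1101] ((595.785400390625, -263.36260986328125), (87.91893768310547, 11.99813461303711), 85.65084838867188) zmax 0.11395862545220778
side 23 topedge [ 0.5924 -0.2682  0.1097] ((592.6434326171875, -266.1485595703125), (88.93544006347656, 10.530323028564453), 86.15375518798828) zmax 0.11401939804821347
long y-range [-0.10056119  0.03384992]<stdin>:8: RuntimeWarning: Mean of empty slice.
  ret = um.true_divide(
<stdin>:9: RuntimeWarning: Mean of empty slice.
```

Results:
- **Rack:** yaw about −8.4°. Long slot at (0.523, 0.201), middle at (0.569, 0.1945), short at (0.616, 0.188).
- **Checks:** gaps measure 47 mm, tops sit at 41–42 mm, and the middle board measures 114 mm.
- **Long board:** yaw +6.5°, lower edge near (0.594, −0.029), top 112 mm high as expected.
- **Short board:** yaw −4.2°, lower edge near (0.635, −0.268).

First I turn the tool so its y axis lies along the long board's normal.

Request:
drive_tool(
  moves=[
    {"turn":0.167},
    {"turn":0.167},
    {"turn":0.167},
    {"turn":0.167},
    {"turn":0.167},
    {"turn":0.167},
    {},
  ],
)

```text
invalid input
```

```bash
cat > go.py <<'E'
import sys
from h import *
s=monitor.sense();R=s["ee_rot"];p=s["tcp_pos"];t=list(map(float,sys.argv[1:]))
phi=np.degrees(np.arctan2(R[1,1],R[0,1])); dphi=(t[3]-phi+180)%360-180
d=(R.T@(np.array(t[:3])-p))*1000
print("t",round(s["time_s"],2),"tcp",p.round(4),"phi",phi.round(2),"F",s["wrist_force"].round(1),"w",round(s["gripper_width"],3),"gf",round(s["gripper_force"],1),"j",s["joints"].round(0))
print("delta tool mm",d.round(1),"turn rad",round(-np.radians(dphi),4))
E
python3 go.py .5592 -.033 .18 -173.5
```

```text
t 0.2 tcp [0.2738 0.5614 0.2219] phi -116.01 F [-0.   0.2  0.1] w 1.0 gf 0.0 j [ 79.  22.   0.  -0. -68. -15.]
delta tool mm [517.1 409.   42.5] turn rad 1.0034
```

Every row needs all three fields.

Request:
drive_tool(
  moves=[
    {"delta_pos":[0,0,0],"turn":0.167,"claw":0.7},
    {"delta_pos":[0,0,0],"turn":0.167,"claw":0.7},
    {"delta_pos":[0,0,0],"turn":0.167,"claw":0.7},
    {"delta_pos":[0,0,0],"turn":0.167,"claw":0.7},
    {"delta_pos":[0,0,0],"turn":0.167,"claw":0.7},
    {"delta_pos":[0,0,0],"turn":0.167,"claw":0.7},
    {"delta_pos":[0,0,0],"turn":0,"claw":0.7},
  ],
)

```text
time_s: 1.08
tcp_pos: [0.2739, 0.5616, 0.2223]
ee_rot: [[0.117, -0.993, -0.0], [-0.993, -0.117, -0.0], [0.0, 0.0, -1.0]]
wrist_force: [-1.1, -1.1, -0.5]
gripper_width: 0.698
gripper_force: 0.0
```

```bash
python3 go.py .5592 -.033 .20 -173.5
```

```text
t 1.07 tcp [0.2739 0.5616 0.2223] phi -173.3 F [-1.1 -1.1 -0.5] w 0.698 gf 0.0 j [ 79.  22.   0.  -0. -68. -72.]
delta tool mm [ 623.8 -214.    22.5] turn rad 0.0034
```

Request:
drive_tool(
  moves=[
    {"delta_pos":[50,-17,0],"turn":0,"claw":0.7},
    {"delta_pos":[50,-17,0],"turn":0,"claw":0.7},
    {"delta_pos":[50,-17,0],"turn":0,"claw":0.7},
    {"delta_pos":[50,-17,0],"turn":0,"claw":0.7},
    {"delta_pos":[50,-17,0],"turn":0,"claw":0.7},
    {"delta_pos":[50,-17,0],"turn":0,"claw":0.7},
    {"delta_pos":[50,-17,0],"turn":0,"claw":0.7},
    {"delta_pos":[50,-17,0],"turn":0,"claw":0.7},
    {"delta_pos":[50,-17,0],"turn":0,"claw":0.7},
    {"delta_pos":[50,-17,0],"turn":0,"claw":0.7},
    {"delta_pos":[50,-17,0],"turn":0,"claw":0.7},
    {"delta_pos":[50,-17,0],"turn":0,"claw":0.7},
  ],
)

```text
time_s: 2.58
tcp_pos: [0.546, -0.0125, 0.2227]
ee_rot: [[0.118, -0.993, 0.0], [-0.993, -0.118, 0.0], [-0.0, -0.0, -1.0]]
wrist_force: [1.0, -0.0, 0.5]
gripper_width: 0.697
gripper_force: 0.0
```

```bash
python3 go.py .5592 -.033 .20 -173.5; python3 - <<'E'
from h import *
c=cap("wrist");P=cloud(c);save("w1",c["color"])
hsv=cv2.cvtColor(c["color"],cv2.COLOR_RGB2HSV)
m=(hsv[...,0]>6)&(hsv[...,0]<22)&(hsv[...,1]>70)&(hsv[...,2]>50)&(np.nan_to_num(P[...,2])>.03)&(P[...,0]>.5)
Q=P[m];ex=np.array([.9936,.1132]);ey=np.array([-.1132,.9936])
print(len(Q),np.percentile(Q[:,2],[1,50,99]),np.percentile(Q[:,:2]@ey,[.5,50,99.5]))
T=Q[Q[:,2]>.107];print(len(T),cv2.minAreaRect((T[:,:2]*1000).astype(np.float32)) if len(T)>5 else 0)
E
```

```text
t 2.58 tcp [ 0.546  -0.0125  0.2227] phi -173.22 F [ 1.  -0.   0.5] w 0.697 gf 0.0 j [ 16.  14. -11.   0. -65.  -9.]
delta tool mm [ 21.9 -10.6  22.7] turn rad 0.005
15217 [0.03222333 0.10867651 0.32303159] [-0.16552519 -0.0973881   0.14473015]
7838 ((561.464599609375, 18.955421447753906), (236.10986328125, 84.0361099243164), 72.19534301757812)
```

View pics/w1.png

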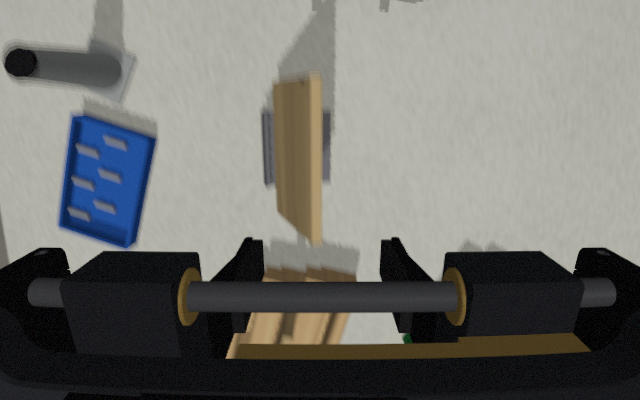

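The wrist view shows the long board at columns 275–322, rows 72–245, with its top face along columns 310–322. I'll refine its pose from that.

```bash
python3 - <<'E'
from h import *
s=monitor.sense();print(s["tcp_pos"])
c=cap("wrist");P=cloud(c)
hsv=cv2.cvtColor(c["color"],cv2.COLOR_RGB2HSV)
m=(hsv[...,0]>6)&(hsv[...,0]<25)&(hsv[...,1]>60)&(np.nan_to_num(P[...,2])>.03)
m[250:]=0;m[:,:255]=0;m[:,335:]=0
Q=P[m];print(len(Q))
T=Q[(Q[:,2]>.1085)];r=cv2.minAreaRect((T[:,:2]*1000).astype(np.float32));print("top strip",r,np.percentile(T[:,2],[5,50,95]))
B=Q[Q[:,2]<.104];n=np.linalg.svd(B-B.mean(0))[2][2];n*=np.sign(n[0]);print("face",n.round(3),B.mean(0).round(4))
for h in(.1117,.1085,.084): print(h,"face x at y=-.034", B.mean(0)[0]-(n[2]*(h-B.mean(0)[2])+n[1]*(-.034-B.mean(0)[1]))/n[0])
E
```

```text
[ 0.54792025 -0.01690433  0.22241128]
6875
top strip ((564.7222290039062, -34.469032287597656), (33.654022216796875, 135.6514129638672), 6.639159202575684) [0.10872226 0.11038721 0.11223847]
face [0.9   0.107 0.423] [ 0.5755 -0.036   0.0711]
0.1117 face x at y=-.034 0.5561872753020172
0.1085 face x at y=-.034 0.5576935215663701
0.084 face x at y=-.034 0.5692257195278229
```

Request:
drive_tool(
  moves=[
    {"delta_pos":[17,-9,0],"turn":0.004,"claw":0.7},
    {"delta_pos":[0,0,0],"turn":0,"claw":0.7},
    {"delta_pos":[0,0,40],"turn":0,"claw":0.7},
    {"delta_pos":[0,0,30],"turn":0,"claw":0.7},
    {"delta_pos":[0,0,0],"turn":0,"claw":0.7},
    {"delta_pos":[0,0,0],"turn":0,"claw":0.7},
  ],
)

```text
time_s: 3.42
tcp_pos: [0.5573, -0.0261, 0.154]
ee_rot: [[0.113, -0.994, 0.002], [-0.994, -0.113, -0.0], [0.0, -0.002, -1.0]]
wrist_force: [1.2, -0.9, 0.9]
gripper_width: 0.701
gripper_force: 0.0
```

```bash
python3 go.py .559 -.033 .084 -173.5
```

```text
t 3.42 tcp [ 0.5573 -0.0261  0.154 ] phi -173.54 F [ 1.2 -0.9  0.9] w 0.701 gf 0.0 j [ 14.  19. -15.   0. -56.  -8.]
delta tool mm [ 7.  -0.7 70. ] turn rad -0.0006
```

Request:
drive_tool(
  moves=[
    {"delta_pos":[7,-1,0],"turn":0,"claw":0.7},
    {"delta_pos":[0,0,25],"turn":0,"claw":0.7},
    {"delta_pos":[0,0,25],"turn":0,"claw":0.7},
    {"delta_pos":[0,0,19],"turn":0,"claw":0.7},
    {"delta_pos":[0,0,0],"turn":0,"claw":0.7},
    {"delta_pos":[0,0,0],"turn":0,"claw":0.7},
  ],
)

```text
time_s: 4.18
tcp_pos: [0.5592, -0.0337, 0.0849]
ee_rot: [[0.111, -0.994, 0.003], [-0.994, -0.111, 0.0], [0.0, -0.003, -1.0]]
wrist_force: [0.2, 0.5, 0.1]
gripper_width: 0.7
gripper_force: 0.0
```

```bash
python3 go.py .5925 -.0292 .084 -173.5
```

```text
t 4.17 tcp [ 0.5592 -0.0337  0.0849] phi -173.62 F [0.2 0.5 0.1] w 0.7 gf 0.0 j [ 13.  24. -19.   0. -47.  -7.]
delta tool mm [ -0.7 -33.6   1. ] turn rad -0.0022
```

Request:
drive_tool(
  moves=[
    {"delta_pos":[0,-6,0],"turn":0,"claw":0.65},
    {"delta_pos":[0,-6,0],"turn":0,"claw":0.6},
    {"delta_pos":[0,-6,0],"turn":0,"claw":0.55},
    {"delta_pos":[0,-6,0],"turn":0,"claw":0.5},
    {"delta_pos":[0,-6,0],"turn":0,"claw":0.45},
    {"delta_pos":[0,-3,0],"turn":0,"claw":0.4},
    {"delta_pos":[0,0,0],"turn":0,"claw":0.35},
    {"delta_pos":[0,0,0],"turn":0,"claw":0.3},
    {"delta_pos":[0,0,0],"turn":0,"claw":0.25},
    {"delta_pos":[0,0,0],"turn":0,"claw":0.2},
    {"delta_pos":[0,0,0],"turn":0,"claw":0.2},
  ],
)

```text
time_s: 5.55
tcp_pos: [0.5909, -0.0299, 0.0836]
ee_rot: [[0.111, -0.994, 0.0], [-0.994, -0.111, 0.0], [-0.0, -0.0, -1.0]]
wrist_force: [-0.1, -0.4, -0.3]
gripper_width: 0.21
gripper_force: 0.1
```

```bash
python3 go.py .5925 -.0292 .084 -173.5; python3 - <<'E'
from h import *
c=cap("side");save("s2",cv2.resize(c["color"][130:330,230:550],None,fx=2,fy=2,interpolation=cv2.INTER_CUBIC))
E
```

```text
t 5.55 tcp [ 0.5909 -0.0299  0.0836] phi -173.64 F [-0.1 -0.4 -0.3] w 0.21 gf 0.1 j [ 13.  26. -15.   0. -49.  -6.]
delta tool mm [-0.5 -1.7 -0.4] turn rad -0.0024
```

View pics/s2.png

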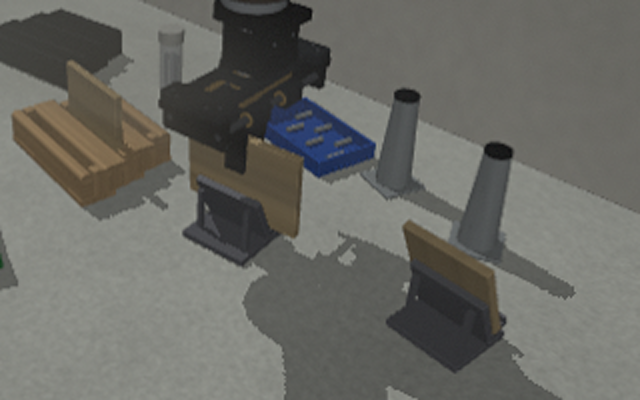

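The long board is now upright between the fingers, at (245,185) in the crop. I close and lift.

Request:
drive_tool(
  moves=[
    {"delta_pos":[0,0,0],"turn":0,"claw":0.12},
    {"delta_pos":[0,0,0],"turn":0,"claw":0.05},
    {"delta_pos":[0,0,0],"turn":0,"claw":0},
    {"delta_pos":[0,0,0],"turn":0,"claw":0},
    {"delta_pos":[0,0,-4],"turn":0,"claw":0},
    {"delta_pos":[0,0,-6],"turn":0,"claw":0},
    {"delta_pos":[0,0,-20],"turn":0,"claw":0},
    {"delta_pos":[0,0,-25],"turn":0,"claw":0},
    {"delta_pos":[0,0,-25],"turn":0,"claw":0},
    {"delta_pos":[0,0,-20],"turn":0,"claw":0},
    {"delta_pos":[0,0,0],"turn":0,"claw":0},
  ],
)

```text
time_s: 6.98
tcp_pos: [0.5914, -0.0299, 0.1854]
ee_rot: [[0.111, -0.994, 0.003], [-0.994, -0.111, 0.001], [-0.0, -0.003, -1.0]]
wrist_force: [-0.0, -0.2, -1.4]
gripper_width: 0.111
gripper_force: 29.9
```

```bash
python3 go.py .5228 .2014 .2 171.6
```

```text
t 6.97 tcp [ 0.5914 -0.0299  0.1854] phi -173.64 F [-0.  -0.2 -1.4] w 0.111 gf 29.9 j [ 13.  20.  -8.   0. -62.  -6.]
delta tool mm [-237.5   42.5  -14.7] turn rad 0.2576
```

Request:
drive_tool(
  moves=[
    {"delta_pos":[0,0,-12],"turn":0.129,"claw":0},
    {"delta_pos":[0,0,-12],"turn":0.129,"claw":0},
    {"delta_pos":[-18,8,0],"turn":0,"claw":0},
    {"delta_pos":[-36,17,0],"turn":0,"claw":0},
    {"delta_pos":[-36,17,0],"turn":0,"claw":0},
    {"delta_pos":[-36,17,0],"turn":0,"claw":0},
    {"delta_pos":[-36,17,0],"turn":0,"claw":0},
    {"delta_pos":[-36,17,0],"turn":0,"claw":0},
    {"delta_pos":[-18,8,0],"turn":0,"claw":0},
    {"delta_pos":[0,0,0],"turn":0,"claw":0},
    {"delta_pos":[0,0,0],"turn":0,"claw":0},
  ],
)

```text
time_s: 8.35
tcp_pos: [0.5224, 0.1979, 0.2071]
ee_rot: [[-0.147, -0.989, -0.001], [-0.989, 0.147, -0.001], [0.001, 0.001, -1.0]]
wrist_force: [-0.2, -0.8, -1.6]
gripper_width: 0.111
gripper_force: 29.9
```

```bash
cat > chk.py <<'E'
import sys
from h import *
# board held at given tcp: find wood points below the gripper from side and top
s=monitor.sense();p=s["tcp_pos"];R=s["ee_rot"]
for n in("side","top"):
    c=cap(n);P=cloud(c);hsv=cv2.cvtColor(c["color"],cv2.COLOR_RGB2HSV)
    m=(hsv[...,0]>6)&(hsv[...,0]<25)&(hsv[...,1]>60)&(hsv[...,2]>40)&~np.isnan(P[...,0])
    L=(P-p)@R; m&=(abs(L[...,1])<.018)&(abs(L[...,0])<.12)&(L[...,2]>-.06)&(L[...,2]<.075)
    Q=L[m]*1e3
    if len(Q)<30: print(n,"few",len(Q));continue
    print(n,len(Q),"x",np.percentile(Q[:,0],[.5,1.5,98.5,99.5]).round(1),"y",np.percentile(Q[:,1],[2,50,98]).round(1),"z",np.percentile(Q[:,2],[1,99,99.7]).round(1))
    F=Q[abs(Q[:,1]-np.median(Q[:,1]))<6];nn=np.linalg.svd(F-F.mean(0))[2][2];print("  normal in tool",nn.round(3))
    save(sys.argv[1]+n,c["color"])
E
python3 chk.py a; python3 go.py .5228 .2014 .2 171.6
```

```text
side 372 x [-63.5 -62.4  72.1  72.5] y [-5.7  2.9  5. ] z [-38.9  56.1  59.3]
  normal in tool [-0.014 -1.     0.006]
top 181 x [22.5 24.1 71.  71. ] y [-6.2 -2.3  3.7] z [-39.9  55.5  58. ]
  normal in tool [ 0.023 -0.998 -0.063]
t 8.45 tcp [0.5227 0.1976 0.2073] phi 171.51 F [-0.1  0.3 -0.5] w 0.113 gf 29.9 j [ 37.  16. -10.   0. -63. -46.]
delta tool mm [-3.8  0.5  7.3] turn rad -0.0016
```

The board is held vertical. Its centre is about 4.5 mm toward tool +x, and its bottom is 60 mm below the TCP. I correct for that and lower to just above the rack.

Request:
drive_tool(
  moves=[
    {"delta_pos":[-8,0.5,0],"turn":0,"claw":0},
    {"delta_pos":[0,0,20],"turn":0,"claw":0},
    {"delta_pos":[0,0,25],"turn":0,"claw":0},
    {"delta_pos":[0,0,25],"turn":0,"claw":0},
    {"delta_pos":[0,0,20],"turn":0,"claw":0},
    {"delta_pos":[0,0,0],"turn":0,"claw":0},
    {"delta_pos":[0,0,0],"turn":0,"claw":0},
  ],
)

```text
time_s: 9.32
tcp_pos: [0.5241, 0.2068, 0.1184]
ee_rot: [[-0.146, -0.989, 0.002], [-0.989, 0.146, 0.001], [-0.001, -0.001, -1.0]]
wrist_force: [0.1, -0.4, -0.6]
gripper_width: 0.113
gripper_force: 29.9
```

```bash
python3 chk.py b; python3 go.py .5228 .2014 .0685 171.6; python3 - <<'E'
from h import *
a=cv2.imread("pics/bside.png")[120:270,200:400]
cv2.imwrite("pics/b2.png",cv2.resize(a,None,fx=4,fy=4,interpolation=cv2.INTER_CUBIC))
E
```

```text
side 561 x [-58.2 -55.5  72.4  73.3] y [-5.5  3.   4.6] z [-38.9  61.8  74.9]
  normal in tool [-0.011 -1.     0.014]
top 164 x [23.6 25.2 80.  86. ] y [-13.1  -1.8  14.2] z [-40.5  74.8  74.9]
  normal in tool [ 0.03  -0.998 -0.053]
t 9.43 tcp [0.5241 0.207  0.1188] phi 171.58 F [ 0.  -0.5 -0.7] w 0.115 gf 29.9 j [ 38.  22. -17.   0. -52. -46.]
delta tool mm [ 5.8  0.6 50.3] turn rad -0.0003
```

View pics/b2.png

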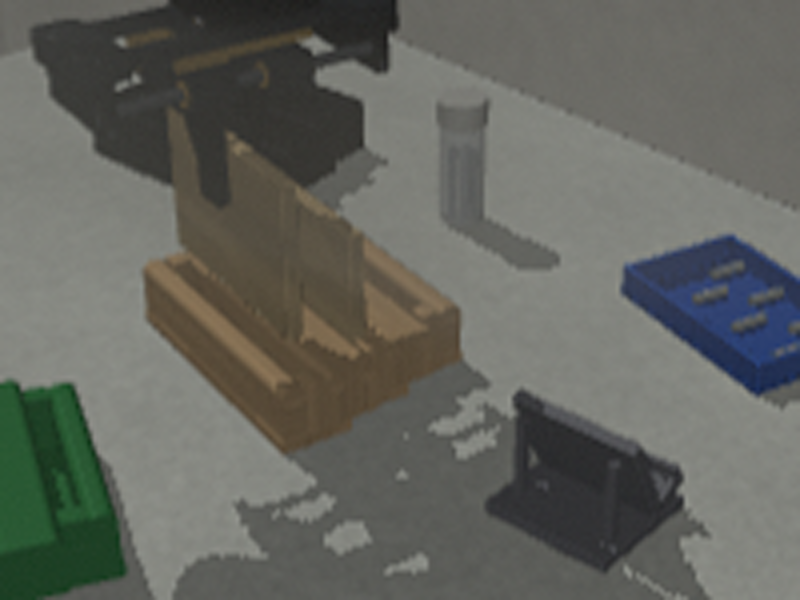

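The board hovers above the long slot, its lower corner at about (300,335) in the crop. Now a slow descent, watching the force.

Request:
drive_tool(
  moves=[
    {"delta_pos":[2,0.5,0],"turn":0,"claw":0},
    {"delta_pos":[0,0,6],"turn":0,"claw":0},
    {"delta_pos":[0,0,6],"turn":0,"claw":0},
    {"delta_pos":[0,0,6],"turn":0,"claw":0},
    {"delta_pos":[0,0,4],"turn":0,"claw":0},
    {"delta_pos":[0,0,4],"turn":0,"claw":0},
    {"delta_pos":[0,0,0],"turn":0,"claw":0},
  ],
)

```text
time_s: 10.3
tcp_pos: [0.5224, 0.2045, 0.0912]
ee_rot: [[-0.146, -0.989, -0.001], [-0.989, 0.146, -0.0], [0.001, 0.001, -1.0]]
wrist_force: [0.1, -0.4, -1.3]
gripper_width: 0.113
gripper_force: 29.9
```

```bash
python3 go.py .5228 .2014 .0685 171.6
```

```text
t 10.3 tcp [0.5224 0.2045 0.0912] phi 171.58 F [ 0.1 -0.4 -1.3] w 0.113 gf 29.9 j [ 38.  23. -19.  -0. -48. -46.]
delta tool mm [ 3.  -0.9 22.7] turn rad -0.0004
```

Request:
drive_tool(
  moves=[
    {"delta_pos":[0,0,5],"turn":0,"claw":0},
    {"delta_pos":[0,0,5],"turn":0,"claw":0},
    {"delta_pos":[0,0,5],"turn":0,"claw":0},
    {"delta_pos":[0,0,3],"turn":0,"claw":0},
    {"delta_pos":[0,0,2],"turn":0,"claw":0},
    {"delta_pos":[0,0,0],"turn":0,"claw":0},
  ],
)

```text
time_s: 11.05
tcp_pos: [0.5225, 0.2046, 0.0714]
ee_rot: [[-0.146, -0.989, -0.0], [-0.989, 0.146, -0.0], [0.0, 0.0, -1.0]]
wrist_force: [-0.7, -0.3, -0.3]
gripper_width: 0.111
gripper_force: 29.9
```

Request:
drive_tool(
  moves=[
    {"delta_pos":[0,0,1],"turn":0,"claw":0},
    {"delta_pos":[0,0,1],"turn":0,"claw":0},
    {"delta_pos":[0,0,0],"turn":0,"claw":0},
  ],
)

```text
time_s: 11.42
tcp_pos: [0.5227, 0.2047, 0.0697]
ee_rot: [[-0.146, -0.989, 0.0], [-0.989, 0.146, 0.0], [-0.0, -0.0, -1.0]]
wrist_force: [0.1, 0.0, -1.0]
gripper_width: 0.112
gripper_force: 29.9
```

Request:
drive_tool(
  moves=[
    {"delta_pos":[0,0,1],"turn":0,"claw":0},
    {"delta_pos":[0,0,0.5],"turn":0,"claw":0},
    {"delta_pos":[0,0,0],"turn":0,"claw":0},
  ],
)

```text
time_s: 11.8
tcp_pos: [0.5229, 0.2047, 0.0697]
ee_rot: [[-0.146, -0.989, 0.001], [-0.989, 0.146, 0.0], [-0.0, -0.001, -1.0]]
wrist_force: [-2.9, -1.0, 8.5]
gripper_width: 0.112
gripper_force: 30.0
```

Request:
drive_tool(
  moves=[
    {"delta_pos":[0,0,1],"turn":0,"claw":0},
    {"delta_pos":[0,0,0],"turn":0,"claw":0},
  ],
)

```text
time_s: 12.05
tcp_pos: [0.523, 0.2046, 0.0696]
ee_rot: [[-0.146, -0.989, 0.001], [-0.989, 0.146, -0.0], [-0.0, -0.001, -1.0]]
wrist_force: [-3.5, -0.9, 13.8]
gripper_width: 0.109
gripper_force: 30.0
```

The bottom is reached, about 1 mm from the expected height. I ease off, open a little and rise.

Request:
drive_tool(
  moves=[
    {"delta_pos":[0,0,-2],"turn":0,"claw":0},
    {"delta_pos":[0,0,0],"turn":0,"claw":0.13},
    {"delta_pos":[0,0,0],"turn":0,"claw":0.18},
    {"delta_pos":[0,0,0],"turn":0,"claw":0.28},
    {"delta_pos":[0,0,0],"turn":0,"claw":0.28},
    {"delta_pos":[0,0,-10],"turn":0,"claw":0.28},
    {"delta_pos":[0,0,-40],"turn":0,"claw":0.28},
    {"delta_pos":[0,0,-50],"turn":0,"claw":0.28},
    {"delta_pos":[0,0,-40],"turn":0,"claw":0.7},
    {"delta_pos":[0,0,0],"turn":0,"claw":0.7},
  ],
)

```text
time_s: 13.3
tcp_pos: [0.5245, 0.2057, 0.2139]
ee_rot: [[-0.146, -0.989, 0.008], [-0.989, 0.146, 0.005], [-0.006, -0.007, -1.0]]
wrist_force: [-0.1, -0.4, -0.9]
gripper_width: 0.426
gripper_force: 0.0
```

```bash
python3 go.py .600 -.265 .2 175.8; python3 - <<'E'
from h import *
P=cloud(cap("top"));Q=P.reshape(-1,3);Q=Q[(Q[:,2]>.09)&(Q[:,2]<.12)&(Q[:,0]>.49)&(Q[:,0]<.64)&(Q[:,1]>.1)&(Q[:,1]<.3)]
u=Q[:,0]*.9893-Q[:,1]*.1461
for a,b in((.47,.51),(.51,.56)):
    r=Q[(u>a)&(u<b)]; print(len(r),r.mean(0).round(4) if len(r) else 0, cv2.minAreaRect((r[:,:2]*1000).astype(np.float32)) if len(r)>4 else 0)
E
```

```text
t 13.3 tcp [0.5245 0.2057 0.2139] phi 171.61 F [-0.1 -0.4 -0.9] w 0.426 gf 0.0 j [ 38.  16. -10.   0. -64. -46.]
delta tool mm [ 454.8 -143.3   12.1] turn rad -0.0731
140 [0.5177 0.165  0.1069] ((517.4114379882812, 164.84075927734375), (61.200836181640625, 9.956278800964355), 81.56034851074219)
103 [0.5638 0.1581 0.1064] ((564.0595703125, 158.7650146484375), (44.71664047241211, 10.109111785888672), 81.70294189453125)
```

Both standing boards are seated, tops at 107 mm. Next, the short board.

Request:
drive_tool(
  moves=[
    {"delta_pos":[20,-5,0],"turn":-0.073,"claw":0.7},
    {"delta_pos":[44,-10,0],"turn":0,"claw":0.7},
    {"delta_pos":[50,-12,0],"turn":0,"claw":0.7},
    {"delta_pos":[50,-12,0],"turn":0,"claw":0.7},
    {"delta_pos":[50,-12,0],"turn":0,"claw":0.7},
    {"delta_pos":[50,-12,0],"turn":0,"claw":0.7},
    {"delta_pos":[50,-12,0],"turn":0,"claw":0.7},
    {"delta_pos":[50,-12,0],"turn":0,"claw":0.7},
    {"delta_pos":[35,-8,0],"turn":0,"claw":0.7},
    {"delta_pos":[10,-2,0],"turn":0,"claw":0.7},
    {"delta_pos":[0,0,0],"turn":0,"claw":0.7},
    {"delta_pos":[0,0,0],"turn":0,"claw":0.7},
  ],
)

```text
time_s: 14.85
tcp_pos: [0.5873, -0.2095, 0.2088]
ee_rot: [[-0.073, -0.997, -0.001], [-0.997, 0.073, 0.0], [-0.0, 0.001, -1.0]]
wrist_force: [0.5, -0.2, -0.0]
gripper_width: 0.7
gripper_force: 0.0
```

```bash
python3 go.py .600 -.2655 .15 175.8;  python3 - <<'E'
from h import *
c=cap("wrist");P=cloud(c)
hsv=cv2.cvtColor(c["color"],cv2.COLOR_RGB2HSV)
m=(hsv[...,0]>6)&(hsv[...,0]<25)&(hsv[...,1]>60)&(np.nan_to_num(P[...,2])>.03)&(np.nan_to_num(P[...,2])<.12)&(P[...,1]<-.19)&(P[...,0]>.54)&(P[...,0]<.66)
m[250:]=0
Q=P[m];v,u=np.nonzero(m);print(len(Q),u.min(),u.max(),v.min(),v.max())
T=Q[(Q[:,2]>.1085)];print("top strip",cv2.minAreaRect((T[:,:2]*1000).astype(np.float32)),np.percentile(T[:,1],[1,99]))
B=Q[Q[:,2]<.104];n=np.linalg.svd(B-B.mean(0))[2][2];n*=np.sign(n[0]);print("face",n.round(3),B.mean(0).round(4))
print("face x at y=-.265,z=.112", B.mean(0)[0]-(n[2]*(.112-B.mean(0)[2])+n[1]*(-.265-B.mean(0)[1]))/n[0])
E
```

```text
t 14.85 tcp [ 0.5873 -0.2095  0.2088] phi 175.83 F [ 0.5 -0.2 -0. ] w 0.7 gf 0.0 j [ -5.  22.  -1.  -0. -67.   1.]
delta tool mm [ 55.  -16.8  58.7] turn rad 0.0005
5057 267 315 69 189
top strip ((593.1747436523438, -264.5494079589844), (89.20845794677734, 10.56103229522705), 84.91785430908203) [-0.30797956 -0.22118086]
face [ 0.902 -0.08   0.424] [ 0.6151 -0.268   0.0716]
face x at y=-.265,z=.112 0.5964354710074746
```

Request:
drive_tool(
  moves=[
    {"delta_pos":[28,-8,15],"turn":0.01,"claw":0.7},
    {"delta_pos":[27,-8,30],"turn":0,"claw":0.7},
    {"delta_pos":[0,0,14],"turn":0,"claw":0.7},
    {"delta_pos":[0,0,0],"turn":0,"claw":0.7},
    {"delta_pos":[0,0,0],"turn":0,"claw":0.7},
  ],
)

```text
time_s: 15.52
tcp_pos: [0.5999, -0.2659, 0.1515]
ee_rot: [[-0.082, -0.997, 0.002], [-0.997, 0.082, -0.001], [0.001, -0.002, -1.0]]
wrist_force: [-0.3, -0.2, 0.2]
gripper_width: 0.697
gripper_force: 0.0
```

```bash
python3 go.py .599 -.265 .084 175.2
```

```text
t 15.53 tcp [ 0.5999 -0.2659  0.1515] phi 175.28 F [-0.3 -0.2  0.2] w 0.697 gf 0.0 j [-10.  28.  -1.   0. -61.   5.]
delta tool mm [-0.9  1.1 67.5] turn rad 0.0015
```

Request:
drive_tool(
  moves=[
    {"delta_pos":[-1,1,15],"turn":0,"claw":0.7},
    {"delta_pos":[0,0,25],"turn":0,"claw":0.7},
    {"delta_pos":[0,0,20],"turn":0,"claw":0.7},
    {"delta_pos":[0,0,7],"turn":0,"claw":0.7},
    {"delta_pos":[0,0,0],"turn":0,"claw":0.7},
    {"delta_pos":[0,0,0],"turn":0,"claw":0.7},
  ],
)

```text
time_s: 16.27
tcp_pos: [0.5989, -0.2658, 0.0841]
ee_rot: [[-0.084, -0.996, 0.002], [-0.997, 0.084, -0.001], [0.0, -0.002, -1.0]]
wrist_force: [-0.1, 0.2, 0.1]
gripper_width: 0.695
gripper_force: 0.0
```

```bash
python3 go.py .6325 -.268 .084 175.2
```

```text
t 16.27 tcp [ 0.5989 -0.2658  0.0841] phi 175.21 F [-0.1  0.2  0.1] w 0.695 gf 0.0 j [-10.  32.  -5.   0. -53.   5.]
delta tool mm [ -0.6 -33.6   0.2] turn rad 0.0001
```

Request:
drive_tool(
  moves=[
    {"delta_pos":[0,-6,0],"turn":0,"claw":0.65},
    {"delta_pos":[0,-6,0],"turn":0,"claw":0.6},
    {"delta_pos":[0,-6,0],"turn":0,"claw":0.55},
    {"delta_pos":[0,-6,0],"turn":0,"claw":0.5},
    {"delta_pos":[0,-6,0],"turn":0,"claw":0.45},
    {"delta_pos":[0,-3,0],"turn":0,"claw":0.4},
    {"delta_pos":[0,0,0],"turn":0,"claw":0.35},
    {"delta_pos":[0,0,0],"turn":0,"claw":0.3},
    {"delta_pos":[0,0,0],"turn":0,"claw":0.25},
    {"delta_pos":[0,0,0],"turn":0,"claw":0.2},
    {"delta_pos":[0,0,0],"turn":0,"claw":0.2},
  ],
)

```text
time_s: 17.65
tcp_pos: [0.631, -0.2684, 0.0831]
ee_rot: [[-0.084, -0.996, -0.0], [-0.996, 0.084, -0.0], [0.0, 0.0, -1.0]]
wrist_force: [-0.8, 0.2, 0.3]
gripper_width: 0.206
gripper_force: 0.0
```

Request:
drive_tool(
  moves=[
    {"delta_pos":[0,0,0],"turn":0,"claw":0.12},
    {"delta_pos":[0,0,0],"turn":0,"claw":0.05},
    {"delta_pos":[0,0,0],"turn":0,"claw":0},
    {"delta_pos":[0,0,0],"turn":0,"claw":0},
  ],
)

```text
time_s: 18.15
tcp_pos: [0.6321, -0.2686, 0.0834]
ee_rot: [[-0.084, -0.996, 0.002], [-0.996, 0.084, -0.0], [0.0, -0.002, -1.0]]
wrist_force: [2.8, -0.9, -0.7]
gripper_width: 0.109
gripper_force: 30.0
```

Request:
drive_tool(
  moves=[
    {"delta_pos":[0,0,-4],"turn":0,"claw":0},
    {"delta_pos":[0,0,-6],"turn":0,"claw":0},
    {"delta_pos":[0,0,-20],"turn":0,"claw":0},
    {"delta_pos":[0,0,-30],"turn":0,"claw":0},
    {"delta_pos":[0,0,-35],"turn":0,"claw":0},
    {"delta_pos":[0,0,-35],"turn":0,"claw":0},
    {"delta_pos":[0,0,0],"turn":0,"claw":0},
  ],
)

```text
time_s: 19.02
tcp_pos: [0.6319, -0.269, 0.2173]
ee_rot: [[-0.084, -0.996, 0.005], [-0.996, 0.084, -0.002], [0.001, -0.006, -1.0]]
wrist_force: [0.1, 0.3, -1.5]
gripper_width: 0.113
gripper_force: 30.0
```

```bash
python3 chk.py c; python3 go.py .6158 .1876 .2 171.6
```

```text
side 2344 x [-43.3 -42.3  44.6  45. ] y [-3.   3.2  5.8] z [-39.2  57.5  58.4]
  normal in tool [-0.001  1.     0.01 ]
top few 0
t 19.12 tcp [ 0.6302 -0.2681  0.2129] phi 175.17 F [-0.1 -0.1 -1.6] w 0.114 gf 30.0 j [-10.  28.   9.  -0. -71.   5.]
delta tool mm [-452.9   52.7   13.3] turn rad 0.0623
```

Request:
drive_tool(
  moves=[
    {"delta_pos":[0,0,0],"turn":0.062,"claw":0},
    {"delta_pos":[-20,4,0],"turn":0,"claw":0},
    {"delta_pos":[-44,8,0],"turn":0,"claw":0},
    {"delta_pos":[-50,9,0],"turn":0,"claw":0},
    {"delta_pos":[-50,9,0],"turn":0,"claw":0},
    {"delta_pos":[-50,9,0],"turn":0,"claw":0},
    {"delta_pos":[-50,9,0],"turn":0,"claw":0},
    {"delta_pos":[-50,9,0],"turn":0,"claw":0},
    {"delta_pos":[-50,9,0],"turn":0,"claw":0},
    {"delta_pos":[-40,7,0],"turn":0,"claw":0},
    {"delta_pos":[-25,4,0],"turn":0,"claw":0},
    {"delta_pos":[-10,2,0],"turn":0,"claw":0},
  ],
)

```text
time_s: 20.62
tcp_pos: [0.6161, 0.1786, 0.2123]
ee_rot: [[-0.144, -0.99, -0.001], [-0.99, 0.144, -0.001], [0.001, 0.001, -1.0]]
wrist_force: [-0.7, -0.6, -0.8]
gripper_width: 0.114
gripper_force: 30.0
```

Request:
drive_tool(
  moves=[
    {"delta_pos":[0,0,0],"turn":0,"claw":0},
    {"delta_pos":[0,0,0],"turn":0,"claw":0},
    {"delta_pos":[0,0,0],"turn":0,"claw":0},
  ],
)

```text
time_s: 21.0
tcp_pos: [0.617, 0.1762, 0.2132]
ee_rot: [[-0.147, -0.989, -0.0], [-0.989, 0.147, -0.0], [0.0, -0.0, -1.0]]
wrist_force: [0.2, 0.4, -0.9]
gripper_width: 0.11
gripper_force: 30.0
```

```bash
python3 chk.py d; python3 go.py .6158 .1876 .12 171.6
```

```text
side 603 x [-43.4 -41.9  46.2  46.7] y [-4.6  3.1  5.7] z [-39.4  55.9  57.1]
  normal in tool [-0.016 -1.     0.002]
top 86 x [28.  28.4 45.  45. ] y [-4.1  2.9  4.3] z [-39.5  59.8  61.2]
  normal in tool [ 0.008  0.999 -0.031]
t 21.1 tcp [0.617  0.1765 0.2132] phi 171.56 F [ 0.1 -0.1 -0.2] w 0.109 gf 30.0 j [ 30.  24.   2.   0. -68. -39.]
delta tool mm [-10.8   2.8  93.2] turn rad -0.0006
```

Request:
drive_tool(
  moves=[
    {"delta_pos":[-12,2.5,0],"turn":0,"claw":0},
    {"delta_pos":[0,0,20],"turn":0,"claw":0},
    {"delta_pos":[0,0,30],"turn":0,"claw":0},
    {"delta_pos":[0,0,25],"turn":0,"claw":0},
    {"delta_pos":[0,0,18],"turn":0,"claw":0},
    {"delta_pos":[0,0,0],"turn":0,"claw":0},
    {"delta_pos":[0,0,0],"turn":0,"claw":0},
  ],
)

```text
time_s: 21.98
tcp_pos: [0.6168, 0.1903, 0.121]
ee_rot: [[-0.145, -0.989, 0.002], [-0.989, 0.145, 0.0], [-0.001, -0.002, -1.0]]
wrist_force: [-0.1, 0.4, -0.2]
gripper_width: 0.112
gripper_force: 30.0
```

```bash
python3 chk.py e; python3 go.py .6160 .1891 .0695 171.6;  python3 - <<'E'
from h import *
a=cv2.imread("pics/eside.png")[120:270,200:400]; cv2.imwrite("pics/e2.png",cv2.resize(a,None,fx=4,fy=4,interpolation=cv2.INTER_CUBIC))
E
```

```text
side 456 x [-42.6 -41.3  46.5  46.7] y [-3.6  3.   5.1] z [-39.4  59.7  61.2]
  normal in tool [-0.025 -1.     0.006]
top 81 x [27.2 28.6 45.3 45.4] y [-5.2  1.8  4.4] z [-40.6  58.2  58.6]
  normal in tool [ 0.097  0.994 -0.04 ]
t 22.07 tcp [0.6168 0.1901 0.1214] phi 171.65 F [ 0.3 -0.6 -0.6] w 0.111 gf 30.0 j [ 31.  29.  -4.   0. -57. -40.]
delta tool mm [ 1.2  0.7 51.9] turn rad 0.0009
```

View pics/e2.png

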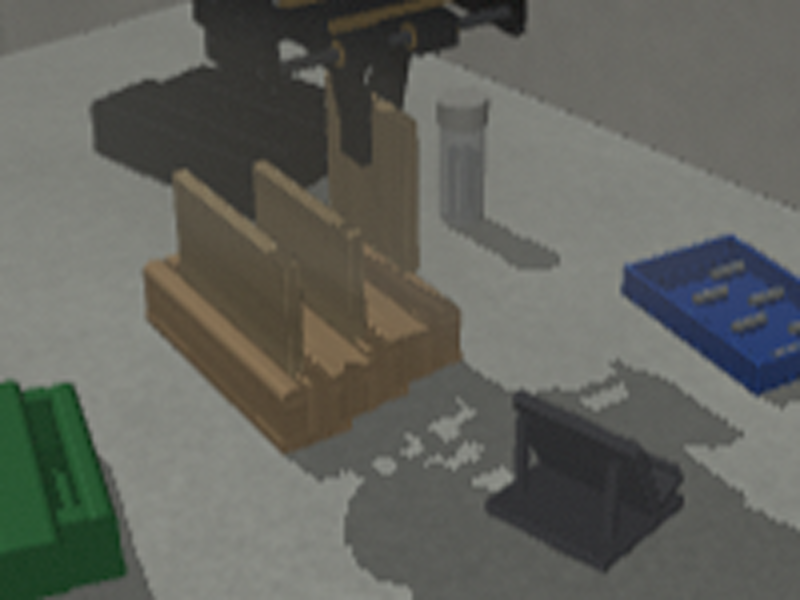

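The long board (235,270) and the middle board (305,250) both stand in their slots. The short board hovers over the far slot, lower corner at about (415,270). I lower it slowly.

Request:
drive_tool(
  moves=[
    {"delta_pos":[1,0.7,0],"turn":0,"claw":0},
    {"delta_pos":[0,0,6],"turn":0,"claw":0},
    {"delta_pos":[0,0,6],"turn":0,"claw":0},
    {"delta_pos":[0,0,6],"turn":0,"claw":0},
    {"delta_pos":[0,0,5],"turn":0,"claw":0},
    {"delta_pos":[0,0,5],"turn":0,"claw":0},
    {"delta_pos":[0,0,0],"turn":0,"claw":0},
  ],
)

```text
time_s: 22.95
tcp_pos: [0.615, 0.1886, 0.0914]
ee_rot: [[-0.146, -0.989, -0.001], [-0.989, 0.146, -0.001], [0.001, 0.001, -1.0]]
wrist_force: [-0.3, -0.2, 0.1]
gripper_width: 0.114
gripper_force: 30.0
```

Request:
drive_tool(
  moves=[
    {"delta_pos":[0,0,5],"turn":0,"claw":0},
    {"delta_pos":[0,0,5],"turn":0,"claw":0},
    {"delta_pos":[0,0,4],"turn":0,"claw":0},
    {"delta_pos":[0,0,3],"turn":0,"claw":0},
    {"delta_pos":[0,0,2],"turn":0,"claw":0},
    {"delta_pos":[0,0,1],"turn":0,"claw":0},
    {"delta_pos":[0,0,0],"turn":0,"claw":0},
  ],
)

```text
time_s: 23.82
tcp_pos: [0.6153, 0.1888, 0.0721]
ee_rot: [[-0.145, -0.989, 0.0], [-0.989, 0.145, -0.0], [-0.0, -0.0, -1.0]]
wrist_force: [0.5, 0.4, -0.2]
gripper_width: 0.11
gripper_force: 30.0
```

Request:
drive_tool(
  moves=[
    {"delta_pos":[0,0,1],"turn":0,"claw":0},
    {"delta_pos":[0,0,1],"turn":0,"claw":0},
    {"delta_pos":[0,0,0],"turn":0,"claw":0},
  ],
)

```text
time_s: 24.2
tcp_pos: [0.6152, 0.1887, 0.07]
ee_rot: [[-0.146, -0.989, -0.0], [-0.989, 0.146, -0.0], [0.0, 0.0, -1.0]]
wrist_force: [0.6, 0.3, -0.4]
gripper_width: 0.112
gripper_force: 30.0
```

Request:
drive_tool(
  moves=[
    {"delta_pos":[0,0,1],"turn":0,"claw":0},
    {"delta_pos":[0,0,0.5],"turn":0,"claw":0},
    {"delta_pos":[0,0,0],"turn":0,"claw":0},
  ],
)

```text
time_s: 24.58
tcp_pos: [0.6155, 0.1887, 0.0692]
ee_rot: [[-0.145, -0.989, 0.001], [-0.989, 0.145, 0.0], [-0.0, -0.001, -1.0]]
wrist_force: [-0.1, -0.3, 4.2]
gripper_width: 0.107
gripper_force: 30.0
```

Touched bottom. I release, rise and move clear of the view.

Request:
drive_tool(
  moves=[
    {"delta_pos":[0,0,-0.5],"turn":0,"claw":0},
    {"delta_pos":[0,0,0],"turn":0,"claw":0.13},
    {"delta_pos":[0,0,0],"turn":0,"claw":0.18},
    {"delta_pos":[0,0,0],"turn":0,"claw":0.28},
    {"delta_pos":[0,0,0],"turn":0,"claw":0.28},
    {"delta_pos":[0,0,-10],"turn":0,"claw":0.28},
    {"delta_pos":[0,0,-40],"turn":0,"claw":0.28},
    {"delta_pos":[0,0,-50],"turn":0,"claw":0.28},
    {"delta_pos":[0,0,-50],"turn":0,"claw":0.28},
    {"delta_pos":[0,0,0],"turn":0,"claw":0.28},
  ],
)

```text
time_s: 25.82
tcp_pos: [0.6178, 0.1897, 0.2258]
ee_rot: [[-0.145, -0.989, 0.011], [-0.989, 0.145, 0.005], [-0.006, -0.01, -1.0]]
wrist_force: [-0.4, 0.4, -0.5]
gripper_width: 0.281
gripper_force: 0.0
```

Request:
drive_tool(
  moves=[
    {"delta_pos":[40,10,0],"turn":0,"claw":0.28},
    {"delta_pos":[50,15,0],"turn":0,"claw":0.28},
    {"delta_pos":[50,15,0],"turn":0,"claw":0.28},
    {"delta_pos":[50,15,0],"turn":0,"claw":0.28},
    {"delta_pos":[50,15,0],"turn":0,"claw":0.28},
    {"delta_pos":[50,15,0],"turn":0,"claw":0.28},
    {"delta_pos":[30,5,0],"turn":0,"claw":0.28},
    {"delta_pos":[0,0,0],"turn":0,"claw":0.28},
    {"delta_pos":[0,0,0],"turn":0,"claw":0.28},
  ],
)

```text
time_s: 26.95
tcp_pos: [0.4797, -0.1145, 0.219]
ee_rot: [[-0.146, -0.989, 0.0], [-0.989, 0.146, 0.0], [-0.0, -0.0, -1.0]]
wrist_force: [1.0, -0.0, -0.9]
gripper_width: 0.286
gripper_force: 0.0
```

```bash
python3 - <<'E'
from h import *
c=cap("top");P=cloud(c);Q=P.reshape(-1,3);Q=Q[(Q[:,2]>.09)&(Q[:,2]<.125)&(Q[:,0]>.48)&(Q[:,0]<.66)&(Q[:,1]>.1)&(Q[:,1]<.3)]
u=Q[:,0]*.9893-Q[:,1]*.1461
for a,b in((.465,.511),(.511,.558),(.558,.61)):
    r=Q[(u>a)&(u<b)]; print(len(r),r.mean(0).round(4) if len(r) else 0, cv2.minAreaRect((r[:,:2]*1000).astype(np.float32)) if len(r)>4 else 0)
save("f",np.vstack([cv2.resize(cap("side")["color"][120:270,200:500],None,fx=2,fy=2),cv2.resize(c["color"][100:250,200:500],None,fx=2,fy=2)]))
E
```

```text
320 [0.5234 0.2041 0.1067] ((523.218505859375, 204.03744506835938), (140.4484100341797, 10.0034818649292), 81.62635040283203)
261 [0.5689 0.193  0.1068] ((568.9735717773438, 193.20602416992188), (114.53385162353516, 10.003499031066895), 81.78112030029297)
222 [0.6154 0.1881 0.106 ] ((615.9297485351562, 188.0431671142578), (88.91107940673828, 10.115312576293945), 81.5447998046875)
```

View pics/f.png

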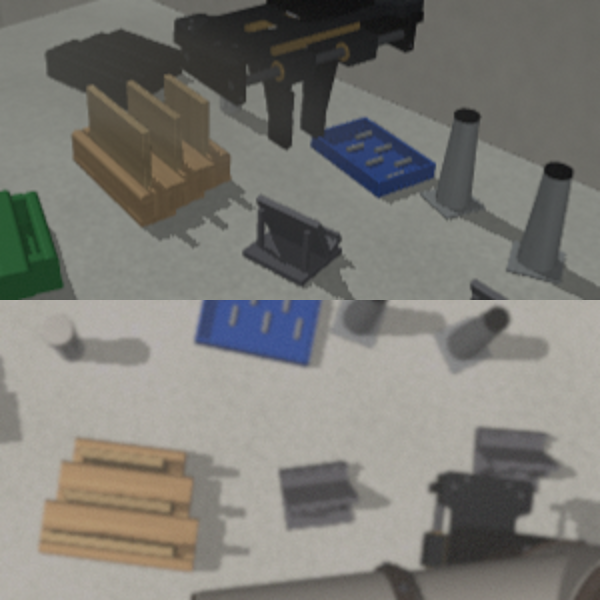

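All three boards stand upright in their slots, tops at 106–107 mm, within 3 mm of the slot centres. The gripper is clear of everything.

```bash
python3 -c "
from station import ticket
print(ticket.finish_job())"
```

```text
the job is handed in; nothing more can be done
None
```

The job is handed in at about 27 s of the 72 s allowed: by the final camera check the long, middle and short boards all stand seated in their own slots, with the gripper clear; the hand-in returned no verdict.

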